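Cock the impact tester and load its plug

TASK

Get the spring impact tester ready for a shot: draw its arm back by the upright handle until it is past the catch, ease it gently back until the catch holds it, and let go without the arm flying off the hair-trigger catch or being forced hard against the buffer behind it. Then set the round wooden plug down upright in the ring in front of the anvil, leaving the arm cocked and the things round about where they are.

Things in the scene. Friction and masses are not known exactly. Their poses are not given: they have to be found in the camera images.
- tester_base: grey steel plate of the impact tester, 300 x 240 x 10 mm, bolted to the bench; origin on its underside, 35 mm in +x and 5 mm in +y from the plate's centre; z up; its yaw differs from run to run. In its frame the anvil stands on the far (+x) side, the catch on the near (-x) side.
- pivot (a point): vertical axis about which the striker arm swings, on the plate's top face (z 10 mm), at x 0, y +85 mm in the plate's frame
- striker (a joint): swing of the sprung steel arm about the pivot (rad). 0 = at rest: arm along -y of the plate, its hammer nose over the ring. Grows as the arm is drawn towards the plate's -x (clockwise from above): the arm then points along (-sin q, -cos q) of the plate. A spring pulls it to 0: 3 N at the handle at rest, 5 to 6.5 N near the catch.
- draw_handle: upright round steel post on the arm, 16 mm in diameter, with a 20 mm black cap, 58 mm tall; 125 mm from the pivot axis; origin at its foot on the arm's top (z 43 mm over the bench), so it reaches to z 101 mm. The fingers can hold it anywhere above z 50 mm clear of everything else.
- catch_pin: steel pin, 8 mm in diameter, under the arm's outer end, 170 mm from the pivot axis; origin at its middle, z 27 mm. Drawn back it pushes the light spring catch aside over a ramp (under 3 N), the catch snaps in before it, and about 7 mm further the pin meets a rubber buffer (3 N per mm); more than 20 N on the pin does damage.
- nest (a point): centre of the nest floor, on the plate's top (z 10 mm), at x +55, y -40 mm in the plate's frame: a steel ring of 55 mm inner diameter, 68 mm outer, 10 mm high. A low anvil block (top at z 31 mm) stands 37 mm from it in +x of the plate. The nose of the uncocked arm is in the way.
- test_plug: round plain wooden plug, 48 mm in diameter, 42 mm tall, with a small dark centre mark on top; stands upright on the bench left of the tester; origin at the centre of its underside
- wood_block: bystander: brown wooden block, 32 x 45 x 30 mm, loose, to be left alone
- scraper: bystander: ivory scraper, 44 x 109 x 9 mm, loose, to be left alone
- pliers: bystander: pliers with black and red handles, 51 x 182 x 17 mm, loose, to be left alone
- catch_arc (a point): point on the plate's top (z 10 mm) at the middle of the arc on which the catch is clamped, 201 mm from the pivot. The arm hooks somewhere between striker 0.53 and 0.80; where differs and is not reported. Let back from the buffer, the pin rests on the catch and the pull on the handle drops to nothing. A blow of the arm, or a touch on the catch lever (top z 32 mm), fires it.

How it is judged:
On the way:
1. the arm is drawn back, hooked on the catch and let go (value of joint striker above 0.5 rad and contact force between catch_pin and anything else above 2 N and contact force between the fingers and draw_handle below 0.1 N), for 0.3 s.
At the end, for the whole second after the job is handed in: the arm stays cocked (striker over 0.5 rad, its pin resting on the catch with more than 2 N), and the plug stands upright (within 0.1 rad), still, on the nest floor (within 3 mm) inside the ring (within 6 mm of its centre) (value of joint striker above 0.5 rad and contact force between catch_pin and anything else above 2 N and horizontal distance between test_plug and nest below 0.006 m and z of test_plug in the frame of nest below 0.003 m and angle between test_plug's own z axis and vertical below 0.1 rad and linear speed of test_plug below 0.02 m/s); the robot touches nothing.
It fails at once if the arm flies: it swings back faster than 2.5 rad/s (velocity of joint striker below -2.5 rad/s).
It fails at once if the pin is forced against the buffer with more than 20 N (contact force between catch_pin and anything else above 20 N).
It fails at once if the plug is dropped or slammed into the nest (over 0.5 m/s within 50 mm of it) (distance between test_plug and nest below 0.05 m and linear speed of test_plug above 0.5 m/s).
It fails at once if a bystander is moved by more than 30 mm (distance of any of wood_block, scraper, pliers from where it was at the start of the episode above 0.03 m).
It also fails if it takes over 67 s, if anything falls off the work surface, if the arm or the gripper's body presses on something with over 40 N, if the wrist force passes 120 N, or if a joint passes its speed limit or range.

ROBOT

A 6-joint arm with a two-finger parallel gripper is mounted at the origin on a cart in front of the work surface, level with it; the furniture and walls round the work are solid. World frame = base frame: x ahead of the robot, y to its left, z up, the work surface at z = 0. Lengths are in m, angles in rad, forces in N, time in s.
With the tool pointing down it reaches from about 0.4 to 0.825 m from the base axis. Payload 7 kg.
Tool frame: the origin (TCP) lies at the very end of the fingers, on their centre line; the grasp point (between the pads) lies 19 mm behind it; x points along the fingers, y is the direction in which the jaws open and shut, and the axes are right-handed (so a half turn about x gives the same grasp; the last joint's range is limited). The gripper opens to 85 mm and grips with 20 to 120 N. Pads are 22 mm wide; open, the fingers measure 114 mm over their backs; the gripper's body (76 mm by 85 mm) begins 54 mm behind the grasp point. The pads swing forward as they close: fully open they stand 13 mm farther back than shut.
Start: joints at [-0.954, 0.359, 0.012, 0, -1.224, -0.288], TCP at [0.218, -0.639, 0.231] pointing down, gripper open.
Joint ranges: [-3.07, 3.07], [-1.43, 2.12], [-1.02, 1.25], [-3.03, 1.67], [-3.05, -0], [-3.03, 3.03]. Speed limits (rad/s): [2.39, 2.39, 3.01, 3.14, 3.14, 3.14].

INTERFACE

Orientations are given as a unit quaternion [w, x, y, z].
In Python, from bench import env gives the robot as it stands.
- The arm moves only by the tool jog_arm, never from a script. Its argument "commands" is a list of rows, each a list of 3 entries, a list of its own where there are three numbers: the shift along the tool's x, y, z in mm, then the turn, a rotation vector about the tool's x, y, z in degrees, then the finger opening in mm, from 0 to 85.4. In form: [[[x, y, z], [rx, ry, rz], gripper], ...]. A call has exactly 8 rows; each row shifts and turns the pose as measured when the row begins, along the tool's axes as they then stand; what a row does not reach is not made up. A row lasts 1/8 s, in which the tool goes at most 62.5 mm and 10.7 degrees, less where a joint would pass 70% of its speed; a pose out of reach is approached as far as the arm can. A call is refused whole if a number of a shift passes 62.5 or a number of a turn 10.7, either way. A call with a gripper value outside its range is refused whole. The fingers move at their own pace and stop on an object; "squeeze" is the grip in N (left out, the last holds). Time passes only in rows, so rows that do not move let the fingers close, or fill a call up. It gives the time, the measured TCP pose, the force and the opening at its end, in the units of the state.
- env.get_state(): the state, without advancing time (a new reading comes with each control period).
- env.read_camera(name): name is "scene" or "top" or "wrist"; returns the picture (384x512x3 uint8, blue, green, red); there is no depth.
- env.calibration(name): a dict with "intrinsics" (3x3 intrinsics, pixels), "cam_to_world" (4x4, takes a point from camera to world coordinates). Camera axes: x right, y down, z forward; pixel columns grow to the right and rows downward; lengths in m; the calibration is good to about 2 mm. A picture is of the moment at which its call begins: read the wrist's pose just before it. calibration takes no time and is no camera call; for the wrist camera it gives the pose at the moment of the call.
- env.finish_job(): hands the job in, once; it reports no verdict.
The state is a dict: "time_s": time; "joints": joint angles; "joint_velocities": joint speeds; "joint_torque": joint torques, N m; "tcp_pos": TCP position; "ee_rot": TCP orientation; "wrist_force": force on the tool from outside, world axes, zero at the start; "moment": the same for the moment, N m; "grip_width": finger opening in m.
Only numpy, scipy, OpenCV 4.12 (cv2) and the standard library are available. Lean on these libraries where they do the work, as an engineer would, in place of code of your own. Each camera call takes 0.05 s, during which the arm holds its last target. There are 200 camera calls.

## Working session

There is one attempt and no reset: what is moved stays moved. The work goes in short steps, Python scripts to look and compute and a tool call to move; the robot and the scene stay as the last step left them, time stands still between calls to the robot, and variables do not carry over. Pictures are saved under pics/ and viewed, about 8 in all and at most 12, crops included, and the job is handed in when it is done.

Besides the shell and the picture viewer there is one more tool, called as name(argument=value, ...), one argument or row to a line, values as JSON. jog_arm: Moves the arm, as the interface text tells. Its arguments: {"type":"object","properties":{"commands":{"type":"array"},"squeeze":{"type":"number"}},"required":["commands"]}

```bash
ls; mkdir -p pics; python3 - <<'E'
from bench import env
import cv2,numpy as np
s=env.get_state();print(s)
for n in("top","scene"):
    im=env.read_camera(n);cv2.imwrite(f"pics/{n}0.png",im)
    c=env.calibration(n);print(n,np.round(c["intrinsics"],1).tolist(),np.round(c["cam_to_world"],4).tolist())
a=cv2.imread("pics/top0.png");cv2.imwrite("pics/top0b.png",cv2.resize(a,(800,600),interpolation=cv2.INTER_CUBIC))
E
```

```text
pics
{'time_s': 0.0, 'joints': array([-9.53919101e-01,  3.59383574e-01,  1.10564783e-02, -3.07706307e-04,
       -1.22412172e+00, -2.88099909e-01]), 'joint_velocities': array([-0.00040835, -0.00080238, -0.00066554, -0.00186671, -0.00072533,
        0.00019879]), 'joint_torque': array([-1.93263563e-04, -5.83323705e+01,  2.93418878e+01,  6.93661228e+00,
       -6.01781707e-03,  1.03697184e-04]), 'tcp_pos': array([ 0.21775047, -0.63840016,  0.23037245]), 'ee_rot': array([ 0.69741636, -0.11511075,  0.69774324,  0.11625108]), 'wrist_force': array([1.00885139, 0.26295089, 0.06719655]), 'moment': array([-0.02543899,  0.04406927, -0.06804141]), 'grip_width': 0.08575877403318859}
top [[406.8, 0.0, 255.0], [0.0, 406.8, 187.4], [0.0, 0.0, 1.0]] [[-0.0102, -0.9984, 0.0561, 0.4981], [-0.9999, 0.0105, 0.0057, 0.0445], [-0.0062, -0.056, -0.9984, 1.3406], [0.0, 0.0, 0.0, 1.0]]
scene [[381.2, 0.0, 255.6], [0.0, 381.2, 190.8], [0.0, 0.0, 1.0]] [[-0.6357, -0.4431, 0.6321, -0.3359], [-0.7719, 0.3516, -0.5298, 0.8036], [0.0125, -0.8247, -0.5655, 0.8735], [0.0, 0.0, 0.0, 1.0]]
```

View pics/top0b.png

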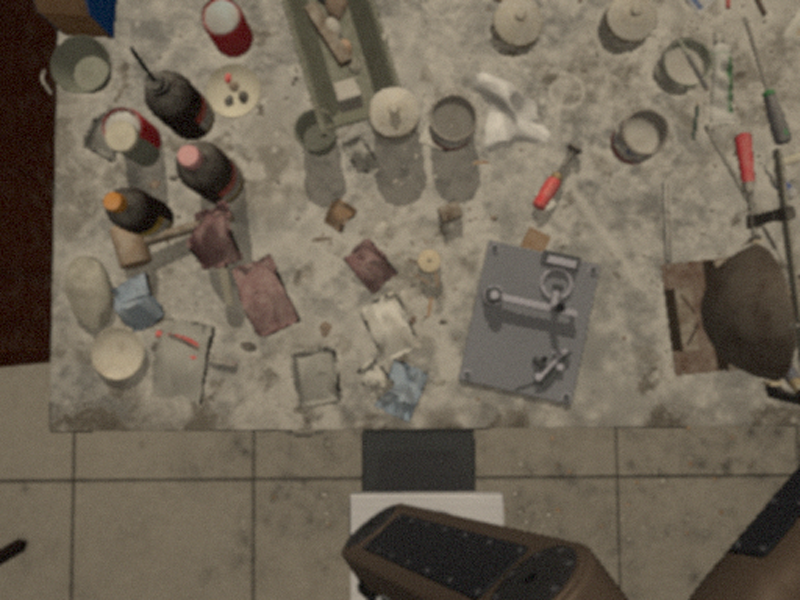

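View pics/scene0.png

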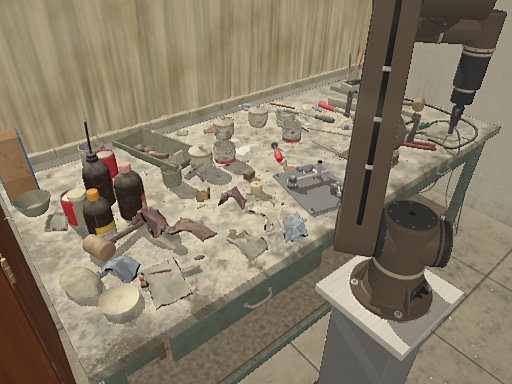

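The top view (800x600) shows the plate with corners near (490,240), (602,265), (568,405) and (460,382). The pivot is at (493,296), the arm runs right to (577,315), the ring is at (557,283), the catch at (550,365) and the plug at (429,260).

```bash
cat > h.py <<'E'
from bench import env
import cv2,numpy as np
from scipy.spatial.transform import Rotation as R
def cast(px,z,c):
    K=c["intrinsics"];T=c["cam_to_world"]
    px=np.atleast_2d(np.array(px,float));d=np.c_[(px[:,0]-K[0,2])/K[0,0],(px[:,1]-K[1,2])/K[1,1],np.ones(len(px))]@T[:3,:3].T
    o=T[:3,3];return o+d*((z-o[2])/d[:,2])[:,None]
def proj(P,c):
    K=c["intrinsics"];T=c["cam_to_world"];q=(np.atleast_2d(P)-T[:3,3])@T[:3,:3];q=q@K.T;return q[:,:2]/q[:,2:]
def rot(s=None):
    q=(s or env.get_state())["ee_rot"];return R.from_quat([q[1],q[2],q[3],q[0]])
def plate(o,yaw):  # plate->world fn
    return lambda x,y,z: np.array([o[0]+np.cos(yaw)*x-np.sin(yaw)*y,o[1]+np.sin(yaw)*x+np.cos(yaw)*y,z])
E
python3 - <<'E'
from h import *
c=env.calibration("top");s=512/800
cor=cast(np.array([(490,240),(602,265),(568,405),(460,382)])*s,0.01,c);print(np.round(cor,4))
print("plug",cast(np.array([(429,260)])*s,0.042,c), "piv",cast(np.array([(493,296)])*s,0.04,c),"ring",cast(np.array([(557,283)])*s,0.015,c))
im=cv2.imread("pics/top0.png");cr=im[120:280,250:410];cv2.imwrite("pics/c1.png",cv2.resize(cr,(800,800),interpolation=cv2.INTER_CUBIC)[:600])
st=env.get_state();print(rot(st).as_matrix().round(3))
cw=env.calibration("wrist");print(np.round(cw["intrinsics"],1).tolist(),np.round(cw["cam_to_world"],3).tolist())
E
```

```text
[[ 0.682  -0.1419  0.01  ]
 [ 0.6267 -0.3756  0.01  ]
 [ 0.3362 -0.2971  0.01  ]
 [ 0.3857 -0.0741  0.01  ]]
plug [[ 0.63771546 -0.01160857  0.042     ]] piv [[ 0.56249177 -0.14170143  0.04      ]] ring [[ 0.58949242 -0.2792476   0.015     ]]
[[-0.001 -0.323  0.946]
 [ 0.001  0.946  0.323]
 [-1.     0.002 -0.   ]]
[[338.2, 0.0, 254.8], [0.0, 338.2, 194.7], [0.0, 0.0, 1.0]] [[-0.323, 0.911, 0.256, 0.153], [0.946, 0.31, 0.089, -0.661], [0.002, 0.271, -0.963, 0.373], [0.0, 0.0, 0.0, 1.0]]
```

```bash
cat >> h.py <<'E'
def plan(pos,yang,n=8):
    """n rows (tool mm, deg about tool x) to a down-pointing pose; yang = world angle (deg) of tool y"""
    s=env.get_state();p=s["tcp_pos"];r=rot(s)
    y=np.array([np.cos(np.radians(yang)),np.sin(np.radians(yang)),0]);x=np.array([0,0,-1.]);G=R.from_matrix(np.c_[x,y,np.cross(x,y)])
    rv=(r.inv()*G).as_rotvec()/n;d=(np.array(pos)-p)/n*1e3
    print("total mm",np.round(d*n,1),"deg",np.round(np.degrees(rv*n),1))
    for i in range(n):
        print(np.round((r*R.from_rotvec(rv*i)).inv().apply(d),1).tolist(),np.round(np.degrees(rv),1).tolist())
E
python3 -c "
from h import *
plan([.53,-.26,.25],166)"
```

```text
total mm [312.2 378.4  19.5] deg [-57.2   0.   -0.1]
[-2.4, 32.2, 52.2] [-7.1, 0.0, -0.0]
[-2.4, 25.4, 55.8] [-7.1, 0.0, -0.0]
[-2.4, 18.3, 58.5] [-7.1, 0.0, -0.0]
[-2.4, 10.9, 60.4] [-7.1, 0.0, -0.0]
[-2.4, 3.3, 61.2] [-7.1, 0.0, -0.0]
[-2.4, -4.4, 61.2] [-7.1, 0.0, -0.0]
[-2.4, -11.9, 60.1] [-7.1, 0.0, -0.0]
[-2.4, -19.3, 58.2] [-7.1, 0.0, -0.0]
```

jog_arm(
  commands=[
    [[-2.4,32,52],[-7.1,0,0],40],
    [[-2.4,25,56],[-7.1,0,0],40],
    [[-2.4,18,58],[-7.1,0,0],40],
    [[-2.4,11,60],[-7.1,0,0],40],
    [[-2.4,3,61],[-7.1,0,0],40],
    [[-2.4,-4,61],[-7.1,0,0],40],
    [[-2.4,-12,60],[-7.1,0,0],40],
    [[-2.4,-19,58],[-7.1,0,0],40],
  ],
)

```text
time_s: 1.1
tcp_pos: [0.5292, -0.2517, 0.2464]
ee_rot: [0.553, -0.438, 0.554, 0.443]
wrist_force: [0.7, -0.2, -0.1]
grip_width: 0.04
```

```bash
python3 - <<'E'
from h import *
c=env.calibration("wrist");im=env.read_camera("wrist");cv2.imwrite("pics/w1.png",im);np.savez("w1.npz",K=c["intrinsics"],T=c["cam_to_world"])
cv2.imwrite("pics/w1b.png",cv2.resize(im,(800,600),interpolation=cv2.INTER_CUBIC))
P=plate((.5429,-.2256),-.24)
for n,a in dict(pivot=(0,.085,.043),handle=(0,-.04,.101),nest=(.055,-.04,.02),c1=(.115,.115,.01),c2=(.115,-.125,.01),c3=(-.185,-.125,.01),c4=(-.185,.115,.01)).items(): print(n,P(*a).round(3),(proj(P(*a),c)*800/512).round())
E
```

```text
pivot [ 0.563 -0.143  0.043] [[384. 416.]]
handle [ 0.533 -0.264  0.101] [[383. 262.]]
nest [ 0.587 -0.278  0.02 ] [[307. 238.]]
c1 [ 0.682 -0.141  0.01 ] [[240. 429.]]
c2 [ 0.625 -0.374  0.01 ] [[215. 108.]]
c3 [ 0.333 -0.303  0.01 ] [[660. 115.]]
c4 [ 0.391 -0.07   0.01 ] [[615. 432.]]
```

View pics/w1b.png

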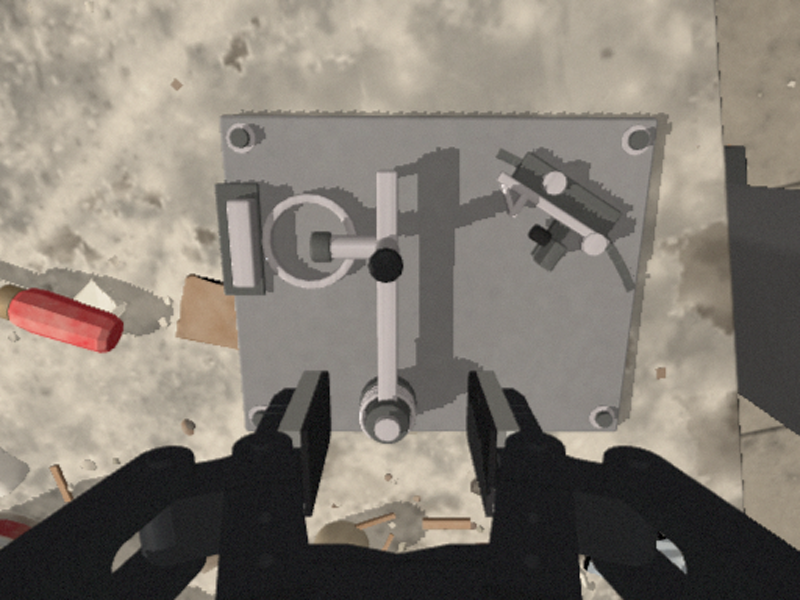

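The wrist view (800x600) shows the handle cap at (386,265), the ring centre near (309,240), the pivot at (387,428), and the catch lever from (500,178) to (595,245). The dark buffer is near (540,235), and the plug's top just shows between the fingers near (345,535). Refining these numerically.

```bash
python3 - <<'E'
from h import *
z=np.load("w1.npz");c=dict(intrinsics=z["K"],cam_to_world=z["T"]);im=cv2.imread("pics/w1.png");g=cv2.cvtColor(im,cv2.COLOR_BGR2GRAY);k=512/800
# cap: dark blob
m=(g<45).astype(np.uint8);n,l,st,ce=cv2.connectedComponentsWithStats(m)
for i in range(1,n):
    if 60<st[i,4]<800:print("dark",ce[i]/k,st[i,4], st[i,2:4])
i=min(range(1,n),key=lambda i:np.hypot(*(ce[i]-np.array([386,265])*k)) if st[i,4]>60 else 1e9);cap=cast([ce[i]],.101,c)[0]
# ring: bright
hs=cv2.HoughCircles(cv2.GaussianBlur(g,(3,3),0)[100:200,150:250],cv2.HOUGH_GRADIENT,1,5,param1=100,param2=15,minRadius=20,maxRadius=34)
h=hs[0][:4]+[150,100,0];print("circles",(h/k).round(1));
print("ring",cast(h[:,:2],.02,c).round(4)[:,:2])
cor=cast(np.array([(221,116),(659,116)])*k,.01,c)[:,:2];print("cor",cor.round(4),np.linalg.norm(cor[0]-cor[1]),"yaw",np.arctan2(*(cor[0]-cor[1])[::-1]))
yaw=np.arctan2(*(cor[0]-cor[1])[::-1])
Ry=lambda v:np.array([[np.cos(yaw),-np.sin(yaw)],[np.sin(yaw),np.cos(yaw)]])@v
print("cap",cap.round(4))
for nm,a,v in(("cap",cap[:2],(0,-.04)),("ring",cast(h[:1,:2],.02,c)[0,:2],(.055,-.04)),("cor",cor[0],(.115,-.125)),("cor3",cor[1],(-.185,-.125)),("piv",cast(np.array([(387,428)])*k,.05,c)[0,:2],(0,.085))):print("origin by",nm,(a-Ry(np.array(v))).round(4))
piv=cap[:2]+Ry(np.array([0,.125]));print("piv",piv)
for p,zz in(((505,180),.03),((512,205),.03),((540,235),.03),((545,265),.02),((595,245),.035),((555,183),.035)):
    w=cast([np.array(p)*k],zz,c)[0,:2]-piv;w=Ry(np.eye(2)).T@w;print(p,"q",np.arctan2(-w[0],-w[1]).round(3),"r",np.hypot(*w).round(3))
E
```

```text
dark [539.97844828 234.85991379] 116 [14 12]
dark [385.84692029 264.57427536] 345 [21 22]
circles [[308.6 239.8  47. ]
 [300.8 238.3  40.2]
 [302.3 253.9  52.2]
 [307.  232.   47. ]]
ring [[ 0.5861 -0.2759]
 [ 0.5911 -0.2782]
 [ 0.5931 -0.2673]
 [ 0.5857 -0.2814]]
cor [[ 0.6228 -0.3689]
 [ 0.3339 -0.3024]] 0.29643672831848 yaw -0.22635655381804595
cap [ 0.5325 -0.2626  0.101 ]
origin by cap [ 0.5415 -0.2236]
origin by ring [ 0.5415 -0.2245]
origin by cor [ 0.5388 -0.2213]
origin by cor3 [ 0.5423 -0.2221]
origin by piv [ 0.5432 -0.2194]
piv [ 0.56052825 -0.14074167]
(505, 180) q 0.437 r 0.184
(512, 205) q 0.507 r 0.172
(540, 235) q 0.673 r 0.167
(545, 265) q 0.805 r 0.155
(595, 245) q 0.845 r 0.188
(555, 183) q 0.587 r 0.199
```

```bash
python3 -c "
from h import *
plan([.5325,-.2626,.058],166.8,8)"
```

```text
total mm [  -0.8  -15.2 -188.4] deg [ 0.7  0.3 -0.3]
[23.5, -0.4, -2.0] [0.1, 0.0, -0.0]
[23.5, -0.4, -2.0] [0.1, 0.0, -0.0]
[23.5, -0.4, -2.0] [0.1, 0.0, -0.0]
[23.5, -0.4, -2.0] [0.1, 0.0, -0.0]
[23.5, -0.4, -1.9] [0.1, 0.0, -0.0]
[23.6, -0.4, -1.9] [0.1, 0.0, -0.0]
[23.6, -0.4, -1.9] [0.1, 0.0, -0.0]
[23.6, -0.3, -1.9] [0.1, 0.0, -0.0]
```

jog_arm(
  commands=[
    [[10,-3,-8],[0.5,0.2,-0.2],40],
    [[20,0,-7],[0,0,0],40],
    [[30,0,0],[0,0,0],40],
    [[30,0,0],[0,0,0],40],
    [[20,0,0],[0,0,0],40],
    [[15,0,0],[0,0,0],40],
    [[0,0,0],[0,0,0],40],
    [[0,0,0],[0,0,0],40],
  ],
)

```text
time_s: 2.15
tcp_pos: [0.529, -0.2663, 0.1134]
ee_rot: [0.554, -0.437, 0.556, 0.44]
wrist_force: [1.1, 0.2, 1.2]
grip_width: 0.0402
```

```bash
python3 -c "
from h import *
plan([.5325,-.2626,.058],166.8,1);print(env.get_state()['tcp_pos'])"
```

```text
total mm [  3.5   3.7 -55.4] deg [-0.2  0.1 -0.3]
[55.4, -2.9, 4.3] [-0.2, 0.1, -0.3]
[ 0.52902212 -0.2662629   0.11341066]
```

jog_arm(
  commands=[
    [[8,-3,4],[0,0,0],40],
    [[15,0,0],[0,0,0],40],
    [[15,0,0],[0,0,0],40],
    [[8,0,0],[0,0,0],40],
    [[6,0,0],[0,0,0],40],
    [[0,0,0],[0,0,0],40],
    [[0,0,0],[0,0,0],30],
    [[0,0,0],[0,0,0],30],
  ],
  squeeze=20,
)

```text
time_s: 3.15
tcp_pos: [0.5341, -0.2628, 0.0593]
ee_rot: [0.554, -0.437, 0.555, 0.44]
wrist_force: [-0.3, -0.0, 0.4]
grip_width: 0.0302
```

```bash
python3 - <<'E'
from h import *
plan([.5325,-.2626,.058],166.8,1);print(env.get_state()['tcp_pos'])
im=env.read_camera("wrist");cv2.imwrite("pics/w2.png",im)
E
```

```text
total mm [-1.6  0.2 -1.3] deg [-0.1  0.1 -0.2]
[1.3, 1.6, -0.2] [-0.1, 0.1, -0.2]
[ 0.53406093 -0.26275589  0.05925406]
```

View pics/w2.png

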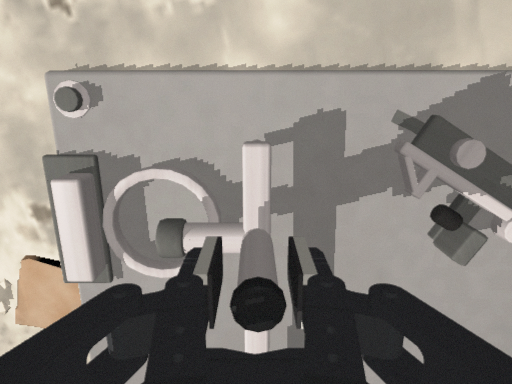

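The wrist view shows the post (258,260) centred between the pads (200–310 px), so I close on it.

jog_arm(
  commands=[
    [[0,0,0],[0,0,0],18],
    [[0,0,0],[0,0,0],12],
    [[0,0,0],[0,0,0],10],
    [[0,0,0],[0,0,0],10],
    [[0,3,0],[1.4,0,0],10],
    [[0,5,0.1],[2.3,0,0],10],
    [[0,8,0.2],[3.7,0,0],10],
    [[0,8,0.2],[3.7,0,0],10],
  ],
  squeeze=30,
)

```text
time_s: 4.2
tcp_pos: [0.5129, -0.2559, 0.0597]
ee_rot: [0.597, -0.381, 0.596, 0.38]
wrist_force: [1.5, -1.8, -3.6]
grip_width: 0.0178
```

```bash
cat >> h.py <<'E'
PIV=np.array([.5607,-.1412]);YAW=-.23
def q():
    s=env.get_state();g=s["tcp_pos"][:2]-PIV;w=np.array([[np.cos(YAW),np.sin(YAW)],[-np.sin(YAW),np.cos(YAW)]])@g
    Q=np.arctan2(-w[0],-w[1]);t=rot(s).apply([0,1,0]);ty=np.degrees(np.arctan2(t[1],t[0]))
    f=s["wrist_force"];print("t",s["time_s"],"tcp",s["tcp_pos"].round(4),"q",Q.round(3),"r",np.hypot(*w).round(4),"jaw err deg (need about x)",round(ty-(166.8-np.degrees(Q)),1),"ftool",rot(s).inv().apply(f).round(2),"w",s["grip_width"].round(4))
E
python3 -c "
from h import *
q()"
```

```text
Traceback (most recent call last):
  File "h.py", line 26, in q
    f=s["wrist_force"];print("t",s["time_s"],"tcp",s["tcp_pos"].round(4),"q",Q.round(3),"r",np.hypot(*w).round(4),"jaw err deg (need about x)",round(ty-(166.8-np.degrees(Q)),1),"ftool",rot(s).inv().apply(f).round(2),"w",s["grip_width"].round(4))
                                                                                                                                                                                                                            ^^^^^^^^^^^^^^^^^^^^^
AttributeError: 'float' object has no attribute 'round'
```

```bash
sed -i 's/s\["grip_width"\].round(4)/s["grip_width"]/' h.py; python3 -c "
from h import *
q()"
```

```text
t 4.2 tcp [ 0.5129 -0.2559  0.0597] q 0.165 r 0.1243 jaw err deg (need about x) -2.3 ftool [ 3.61 -2.07 -1.02] w 0.017801428905876233
```

jog_arm(
  commands=[
    [[0,4,0.1],[1.6,0,0],10],
    [[0,4,0.1],[1.6,0,0],10],
    [[0,4,0.1],[1.6,0,0],10],
    [[0,4,0.1],[1.6,0,0],10],
    [[0,4,0.1],[1.6,0,0],10],
    [[0,4,0.1],[1.6,0,0],10],
    [[0,4,0.1],[1.6,0,0],10],
    [[0,4,0.1],[1.6,0,0],10],
  ],
)

```text
time_s: 5.2
tcp_pos: [0.4851, -0.2396, 0.0597]
ee_rot: [0.638, -0.308, 0.636, 0.306]
wrist_force: [2.1, -5.7, -3.9]
grip_width: 0.0178
```

```bash
python3 -c "
from h import *
q()"
```

```text
t 5.2 tcp [ 0.4851 -0.2396  0.0597] q 0.425 r 0.1241 jaw err deg (need about x) -1.0 ftool [ 3.92 -5.19 -3.18] w 0.01778533175990898
```

jog_arm(
  commands=[
    [[0,2.5,-0.3],[1.1,0,0],10],
    [[0,2.5,-0.3],[1.1,0,0],10],
    [[0,2.5,-0.1],[1.1,0,0],10],
    [[0,2.5,0],[1.1,0,0],10],
    [[0,2,0],[0.9,0,0],10],
    [[0,2,0],[0.9,0,0],10],
    [[0,1.5,0],[0.6,0,0],10],
    [[0,1.5,0],[0.6,0,0],10],
  ],
)

```text
time_s: 6.2
tcp_pos: [0.4749, -0.2308, 0.0597]
ee_rot: [0.658, -0.266, 0.654, 0.26]
wrist_force: [2.7, -5.1, -4.8]
grip_width: 0.0178
```

```bash
python3 - <<'E'
from h import *
q()
im=env.read_camera("wrist");cv2.imwrite("pics/w3.png",im)
q()
E
```

```text
t 6.2 tcp [ 0.4749 -0.2308  0.0597] q 0.533 r 0.1241 jaw err deg (need about x) -2.6 ftool [ 4.88 -5.48 -1.62] w 0.017770724416794673
t 6.25 tcp [ 0.4748 -0.2307  0.0597] q 0.535 r 0.124 jaw err deg (need about x) -2.5 ftool [ 2.74 -4.42 -1.37] w 0.017814066997192055
```

View pics/w3.png

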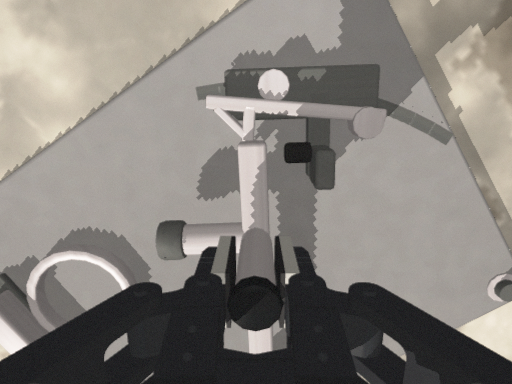

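The wrist view shows the arm end at (252,150), just under the catch tooth (edge near (250,125)). The buffer face is at (285,152), about 15 mm farther at the pin, so I continue slowly.

jog_arm(
  commands=[
    [[0,1.3,-0.1],[0.2,0,0],10],
    [[0,1.3,-0.1],[0.2,0,0],10],
    [[0,1.3,-0.1],[0.3,0,0],10],
    [[0,1.3,0],[0.3,0,0],10],
    [[0,1.3,0],[0.4,0,0],10],
    [[0,1.3,0],[0.4,0,0],10],
    [[0,1.3,0],[0.4,0,0],10],
    [[0,0.5,0],[0.4,0,0],10],
  ],
)

```text
time_s: 7.25
tcp_pos: [0.4683, -0.2239, 0.0597]
ee_rot: [0.665, -0.25, 0.66, 0.243]
wrist_force: [3.9, -6.0, -6.6]
grip_width: 0.018
```

```bash
python3 - <<'E'
from h import *
q()
im=env.read_camera("wrist");cv2.imwrite("pics/w4.png",im)
q()
E
```

```text
t 7.25 tcp [ 0.4683 -0.2239  0.0597] q 0.611 r 0.124 jaw err deg (need about x) -1.0 ftool [ 6.66 -7.02 -0.98] w 0.017970273031432123
t 7.3 tcp [ 0.4683 -0.2239  0.0597] q 0.611 r 0.124 jaw err deg (need about x) -1.0 ftool [ 6.29 -7.27 -1.54] w 0.017732686530845233
```

View pics/w4.png

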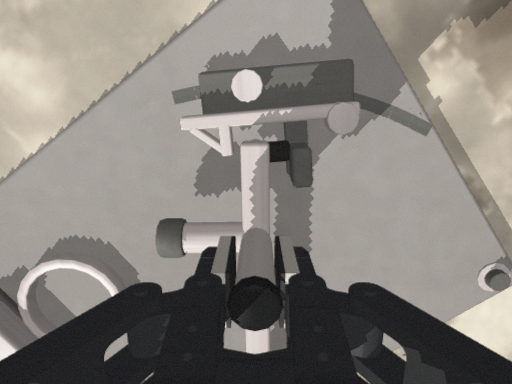

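The arm is now past the tooth (edge at x≈230 px, arm at 243–270), with the pin about at the buffer. Easing back slowly.

jog_arm(
  commands=[
    [[0,-0.8,0],[-0.3,0,0],10],
    [[0,-0.8,0],[-0.3,0,0],10],
    [[0,-0.7,0],[-0.3,0,0],10],
    [[0,-0.6,0],[-0.3,0,0],10],
    [[0,-0.5,0],[-0.2,0,0],10],
    [[0,-0.5,0],[-0.2,0,0],10],
    [[0,0,0],[0,0,0],10],
    [[0,0,0],[0,0,0],10],
  ],
)

```text
time_s: 8.3
tcp_pos: [0.471, -0.227, 0.0597]
ee_rot: [0.662, -0.26, 0.657, 0.253]
wrist_force: [2.9, -4.7, -5.7]
grip_width: 0.0175
```

```bash
python3 -c "
from h import *
q()"
```

```text
t 8.3 tcp [ 0.471  -0.227   0.0597] q 0.578 r 0.1241 jaw err deg (need about x) -1.2 ftool [ 5.81 -5.38 -1.08] w 0.017500601928082157
```

jog_arm(
  commands=[
    [[0,-0.6,0],[-0.2,0,0],10],
    [[0,-0.6,0],[-0.2,0,0],10],
    [[0,-0.5,0],[-0.2,0,0],10],
    [[0,-0.5,0],[-0.2,0,0],10],
    [[0,-0.3,0],[-0.1,0,0],10],
    [[0,0,0],[0,0,0],10],
    [[0,0,0],[0,0,0],10],
    [[0,0,0],[0,0,0],10],
  ],
)

```text
time_s: 9.3
tcp_pos: [0.4721, -0.2282, 0.0597]
ee_rot: [0.659, -0.265, 0.655, 0.258]
wrist_force: [1.7, -0.9, -2.0]
grip_width: 0.0176
```

```bash
python3 -c "
from h import *
q()
im=env.read_camera('wrist');cv2.imwrite('pics/w5.png',im)
q()"
```

```text
t 9.3 tcp [ 0.4721 -0.2282  0.0597] q 0.564 r 0.1242 jaw err deg (need about x) -1.1 ftool [ 2.   -1.82  0.62] w 0.017639432486132287
t 9.35 tcp [ 0.4722 -0.2282  0.0597] q 0.564 r 0.1241 jaw err deg (need about x) -1.1 ftool [ 3.71 -2.13  0.54] w 0.018021942823746515
```

View pics/w5.png

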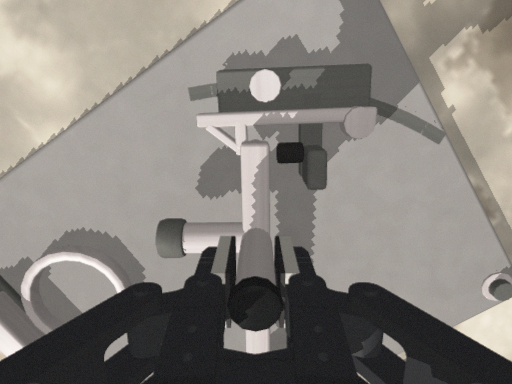

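The force is dropping, and the tooth edge (245) now meets the pin. A touch more.

jog_arm(
  commands=[
    [[0,-0.3,0],[0,0,0],10],
    [[0,-0.3,0],[0,0,0],10],
    [[0,0,0],[0,0,0],10],
    [[0,0,0],[0,0,0],10],
    [[0,0,0],[0,0,0],10],
    [[0,0,0],[0,0,0],10],
    [[0,0,0],[0,0,0],10],
    [[0,0,0],[0,0,0],10],
  ],
)

```text
time_s: 10.35
tcp_pos: [0.4721, -0.2282, 0.0596]
ee_rot: [0.659, -0.264, 0.655, 0.259]
wrist_force: [0.3, 0.1, -2.1]
grip_width: 0.0175
```

```bash
python3 -c "
from h import *
q()"
```

```text
t 10.35 tcp [ 0.4721 -0.2282  0.0596] q 0.564 r 0.1242 jaw err deg (need about x) -1.1 ftool [ 2.05 -0.13  0.31] w 0.017544643524465237
```

Pull is zero, so it's hooked. Opening slowly.

jog_arm(
  commands=[
    [[0,0,0],[0,0,0],18.5],
    [[0,0,0],[0,0,0],20],
    [[0,0,0],[0,0,0],22],
    [[0,0,0],[0,0,0],25],
    [[0,0,0],[0,0,0],29],
    [[0,0,0],[0,0,0],34],
    [[0,0,0],[0,0,0],38],
    [[0,0,0],[0,0,0],40],
  ],
)

```text
time_s: 11.35
tcp_pos: [0.4719, -0.2285, 0.06]
ee_rot: [0.659, -0.264, 0.655, 0.258]
wrist_force: [0.8, 0.7, 0.4]
grip_width: 0.0395
```

jog_arm(
  commands=[
    [[0,0,0],[0,0,0],40],
    [[-5,0,0],[0,0,0],40],
    [[-12,0,0],[0,0,0],40],
    [[-20,0,0],[0,0,0],40],
    [[-30,0,0],[0,0,0],40],
    [[-40,0,0],[0,0,0],40],
    [[-40,0,0],[0,0,0],50],
    [[0,0,0],[0,0,0],60],
  ],
)

```text
time_s: 12.35
tcp_pos: [0.4708, -0.228, 0.2167]
ee_rot: [0.66, -0.265, 0.654, 0.258]
wrist_force: [0.2, 0.5, -0.8]
grip_width: 0.0602
```

```bash
python3 - <<'E'
from h import *
q()
c=env.calibration("wrist");im=env.read_camera("wrist");cv2.imwrite("pics/w6.png",im);np.savez("w6.npz",K=c["intrinsics"],T=c["cam_to_world"])
p=np.array([.638,-.012,.25])
plan(p,166,8)
E
```

```text
t 12.35 tcp [ 0.4708 -0.228   0.2167] q 0.573 r 0.1249 jaw err deg (need about x) -0.6 ftool [0.82 0.23 0.47] w 0.060197171336888705
total mm [168.2 215.6  35.1] deg [-32.6  -0.    0.6]
[-4.4, 5.1, 33.8] [-4.1, -0.0, 0.1]
[-4.4, 2.7, 34.1] [-4.1, -0.0, 0.1]
[-4.4, 0.3, 34.2] [-4.1, -0.0, 0.1]
[-4.4, -2.2, 34.1] [-4.1, -0.0, 0.1]
[-4.4, -4.6, 33.9] [-4.1, -0.0, 0.1]
[-4.4, -7.0, 33.5] [-4.1, -0.0, 0.1]
[-4.4, -9.3, 32.9] [-4.1, -0.0, 0.1]
[-4.4, -11.6, 32.1] [-4.1, -0.0, 0.1]
```

View pics/w6.png

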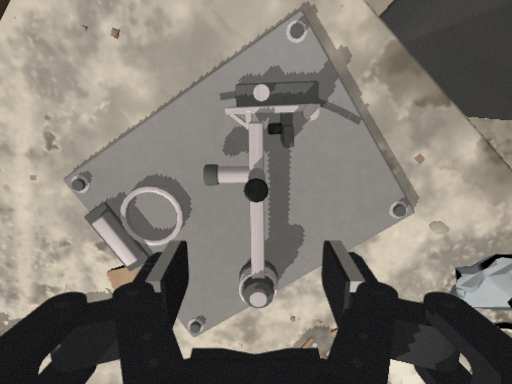

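The arm stays hooked after release: tooth at (245,118), arm end at (255,125). The ring is clear, centred near (152,216). Next, measure the ring and head for the plug.

```bash
python3 - <<'E'
from h import *
z=np.load("w6.npz");c=dict(intrinsics=z["K"],cam_to_world=z["T"]);im=cv2.imread("pics/w6.png");g=cv2.cvtColor(im,cv2.COLOR_BGR2GRAY)
m=(g>150).astype(np.uint8);m[:180]=0;m[253:]=0;m[:,:115]=0;m[:,188:]=0
cs,_=cv2.findContours(m,cv2.RETR_CCOMP,cv2.CHAIN_APPROX_NONE)
for k in cs:
    if len(k)>80:
        w=cast(k[:,0].astype(float),.02,c)[:,:2].astype(np.float32)*1e3;e=cv2.fitEllipse(w);print("ring ell mm",e,len(k))
print("pred",plate((.5415,-.224),-.23)(.055,-.04,.01), env.get_state()["joints"].round(2))
plan([.67,-.012,.23],76.8,8)
E
```

```text
ring ell mm ((585.9564819335938, -274.1536560058594), (60.77370834350586, 62.05597686767578), 164.85877990722656) 253
pred [ 0.58593255 -0.27548542  0.01      ] [-0.07  0.11 -0.36  0.01 -1.09 -0.74]
total mm [200.2 215.6  15.1] deg [56.6  0.4  0.5]
[-1.8, 2.4, 36.7] [7.1, 0.0, 0.1]
[-1.9, 6.9, 36.1] [7.1, 0.0, 0.1]
[-1.9, 11.3, 35.0] [7.1, 0.0, 0.1]
[-1.9, 15.5, 33.3] [7.1, 0.0, 0.1]
[-1.9, 19.5, 31.2] [7.1, 0.0, 0.1]
[-1.9, 23.2, 28.5] [7.1, 0.0, 0.1]
[-1.9, 26.5, 25.5] [7.1, 0.0, 0.1]
[-1.9, 29.5, 22.0] [7.1, 0.0, 0.1]
```

jog_arm(
  commands=[
    [[-2,2.5,36],[7,0,0],70],
    [[-2,7,36],[7,0,0],70],
    [[-2,11,35],[7,0,0],70],
    [[-2,15,33],[7,0,0],70],
    [[-2,19,31],[7,0,0],70],
    [[-2,23,28],[7,0,0],70],
    [[-2,26,25],[7,0,0],70],
    [[0,20,15],[4,0,0],70],
  ],
)

```text
time_s: 13.4
tcp_pos: [0.6617, -0.0196, 0.2231]
ee_rot: [0.703, 0.069, 0.704, -0.073]
wrist_force: [0.3, -0.5, 0.2]
grip_width: 0.0698
```

jog_arm(
  commands=[
    [[0,0,0],[0,0,0],70],
    [[0,0,0],[0,0,0],70],
    [[0,0,0],[0,0,0],70],
    [[0,0,0],[0,0,0],70],
    [[0,0,0],[0,0,0],70],
    [[0,0,0],[0,0,0],70],
    [[0,0,0],[0,0,0],70],
    [[0,0,0],[0,0,0],70],
  ],
)

```text
time_s: 14.4
tcp_pos: [0.6598, -0.0204, 0.221]
ee_rot: [0.701, 0.069, 0.706, -0.073]
wrist_force: [-0.3, -0.5, 0.0]
grip_width: 0.0699
```

```bash
python3 - <<'E'
from h import *
c=env.calibration("wrist");im=env.read_camera("wrist");cv2.imwrite("pics/w7.png",im);np.savez("w7.npz",K=c["intrinsics"],T=c["cam_to_world"])
print(proj([.638,-.012,.042],c));plan([.638,-.012,.2],76.8,1)
E
```

```text
[[260.17121693 150.61660136]]
total mm [-21.8   8.4 -21.1] deg [ 1.7 -0.3  0.4]
[21.2, 4.0, -22.9] [1.7, -0.3, 0.4]
```

View pics/w7.png

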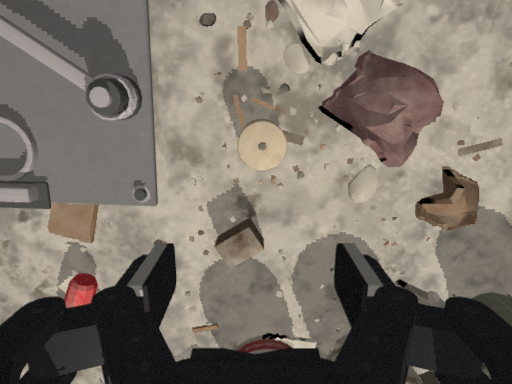

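The wrist view shows the plug top at (262,146) and the wood block at (240,243), in line with the tool axis. Measuring both.

```bash
python3 - <<'E'
from h import *
z=np.load("w7.npz");c=dict(intrinsics=z["K"],cam_to_world=z["T"]);im=cv2.imread("pics/w7.png")
hsv=cv2.cvtColor(im,cv2.COLOR_BGR2HSV);x=im[146,252];print(x,hsv[146,252])
m=cv2.inRange(hsv,(12,50,150),(32,160,255));m[:,:220]=0;m[:,300:]=0;m[:110]=0;m[185:]=0
cs,_=cv2.findContours(m,cv2.RETR_EXTERNAL,cv2.CHAIN_APPROX_NONE);k=max(cs,key=cv2.contourArea)
hull=cv2.convexHull(k);(px,r)=cv2.minEnclosingCircle(k)
w=cast(hull[:,0].astype(float),.042,c)[:,:2].astype(np.float32);print("circ",px,r,"world",cv2.minEnclosingCircle(w),"area",cv2.contourArea(k))
g=cv2.cvtColor(im,cv2.COLOR_BGR2GRAY)[138:155,253:271];yx=np.argwhere(g<110);mk=yx.mean(0)[::-1]+[253,138];print("mark",mk,cast([mk],.042,c))
print("block",cast([[240,230],[262,238],[216,240],[245,222]],.03,c).round(3))
P=cast([mk],.042,c)[0];plan([P[0],P[1],.10],76.8,1)
E
```

```text
[146 176 196] [ 18  65 196]
circ (261.62347412109375, 145.13438415527344) 25.12546157836914 world ((0.6336761116981506, -0.009706799872219563), 0.023850807920098305) area 1844.0
mark [261.625 144.625] [[ 0.63269545 -0.0095384   0.042     ]]
block [[ 0.718 -0.049  0.03 ]
 [ 0.731 -0.028  0.03 ]
 [ 0.724 -0.077  0.03 ]
 [ 0.71  -0.042  0.03 ]]
total mm [ -27.1   10.9 -121.1] deg [ 1.7 -0.3  0.4]
[121.2, 6.1, -28.0] [1.7, -0.3, 0.4]
```

jog_arm(
  commands=[
    [[10,4,-15],[1,-0.3,0.4],70],
    [[20,2,-12],[0.5,0,0],70],
    [[20,0,0],[0,0,0],70],
    [[25,0,0],[0,0,0],70],
    [[25,0,0],[0,0,0],70],
    [[15,0,0],[0,0,0],70],
    [[0,0,0],[0,0,0],70],
    [[0,0,0],[0,0,0],70],
  ],
)

```text
time_s: 15.45
tcp_pos: [0.6355, -0.0082, 0.1048]
ee_rot: [0.704, 0.08, 0.701, -0.08]
wrist_force: [-0.4, 0.4, -0.6]
grip_width: 0.0703
```

```bash
python3 - <<'E'
from h import *
plan([.6335,-.0097,.016],76.8,1);print(env.get_state()["tcp_pos"])
E
```

```text
total mm [ -2.   -1.5 -88.8] deg [ 0.2  0.2 -0.1]
[88.8, -2.0, -1.9] [0.2, 0.2, -0.1]
[ 0.63546118 -0.00821778  0.10478802]
```

jog_arm(
  commands=[
    [[10,-2,-2],[0,0.2,0],70],
    [[15,0,0],[0,0,0],70],
    [[20,0,0],[0,0,0],70],
    [[20,0,0],[0,0,0],70],
    [[12,0,0],[0,0,0],70],
    [[6,0,0],[0,0,0],70],
    [[0,0,0],[0,0,0],70],
    [[0,0,0],[0,0,0],70],
  ],
)

```text
time_s: 16.45
tcp_pos: [0.6343, -0.0096, 0.019]
ee_rot: [0.704, 0.081, 0.701, -0.079]
wrist_force: [-0.5, 0.4, 1.4]
grip_width: 0.07
```

```bash
python3 - <<'E'
from h import *
plan([.6335,-.0097,.016],76.8,1);print(env.get_state()["tcp_pos"])
E
```

```text
total mm [-0.8 -0.1 -3. ] deg [ 0.2  0.2 -0.2]
[2.9, -0.3, -0.8] [0.2, 0.2, -0.2]
[ 0.63430522 -0.00959336  0.01895238]
```

jog_arm(
  commands=[
    [[0,0,-0.8],[0,0,0],60],
    [[0,0,0],[0,0,0],54],
    [[0,0,0],[0,0,0],50],
    [[0,0,0],[0,0,0],45],
    [[0,0,0],[0,0,0],40],
    [[0,0,0],[0,0,0],40],
    [[0,0,0],[0,0,0],40],
    [[0,0,0],[0,0,0],40],
  ],
  squeeze=35,
)

```text
time_s: 17.45
tcp_pos: [0.6345, -0.0091, 0.0208]
ee_rot: [0.705, 0.081, 0.7, -0.079]
wrist_force: [-0.1, 0.6, 0.4]
grip_width: 0.0466
```

```bash
python3 - <<'E'
from h import *
s=env.get_state();print(s["tcp_pos"],s["grip_width"],s["wrist_force"])
E
```

```text
[ 0.63454799 -0.00909328  0.02081011] 0.04663880916712734 [-0.09408642  0.58829553  0.38003706]
```

jog_arm(
  commands=[
    [[-8,0,0],[0,0,0],40],
    [[-15,0,0],[0,0,0],40],
    [[-20,0,0],[0,0,0],40],
    [[-25,0,0],[0,0,0],40],
    [[-25,0,0],[0,0,0],40],
    [[-15,0,0],[0,0,0],40],
    [[0,0,0],[0,0,0],40],
    [[0,0,0],[0,0,0],40],
  ],
)

```text
time_s: 18.45
tcp_pos: [0.6337, -0.0095, 0.1367]
ee_rot: [0.705, 0.082, 0.7, -0.079]
wrist_force: [-0.5, 0.5, -0.4]
grip_width: 0.0468
```

```bash
python3 - <<'E'
from h import *
s=env.get_state();c=env.calibration("wrist");im=env.read_camera("wrist");cv2.imwrite("pics/w8.png",im);np.savez("w8.npz",K=c["intrinsics"],T=c["cam_to_world"],p=s["tcp_pos"],q=s["ee_rot"])
print(s["tcp_pos"],s["grip_width"],s["wrist_force"])
top=s["tcp_pos"][2]-.0208+.042
hsv=cv2.cvtColor(im,cv2.COLOR_BGR2HSV);m=cv2.inRange(hsv,(12,50,130),(32,160,255));m[:200]=0
cs,_=cv2.findContours(m,cv2.RETR_EXTERNAL,cv2.CHAIN_APPROX_NONE);k=max(cs,key=cv2.contourArea)
print(cv2.boundingRect(k),cv2.contourArea(k),proj([*s["tcp_pos"][:2],top],c))
cv2.imwrite("pics/w8c.png",cv2.resize(im[180:384,130:400],None,fx=2.5,fy=2.5))
plan([.586,-.2745,.17],76.8,8)
E
```

```text
[ 0.63372985 -0.0094614   0.13668454] 0.04679850402263825 [-0.4632717   0.45977874 -0.43935529]
(198, 222, 114, 119) 9710.0 [[254.8323813  278.74625178]]
total mm [ -47.8 -265.    33.4] deg [ 0.2  0.4 -0.3]
[-4.3, -33.6, 1.7] [0.0, 0.1, -0.0]
[-4.3, -33.6, 1.7] [0.0, 0.1, -0.0]
[-4.3, -33.6, 1.7] [0.0, 0.1, -0.0]
[-4.3, -33.6, 1.7] [0.0, 0.1, -0.0]
[-4.2, -33.6, 1.7] [0.0, 0.1, -0.0]
[-4.2, -33.6, 1.7] [0.0, 0.1, -0.0]
[-4.2, -33.6, 1.7] [0.0, 0.1, -0.0]
[-4.2, -33.6, 1.7] [0.0, 0.1, -0.0]
```

View pics/w8c.png

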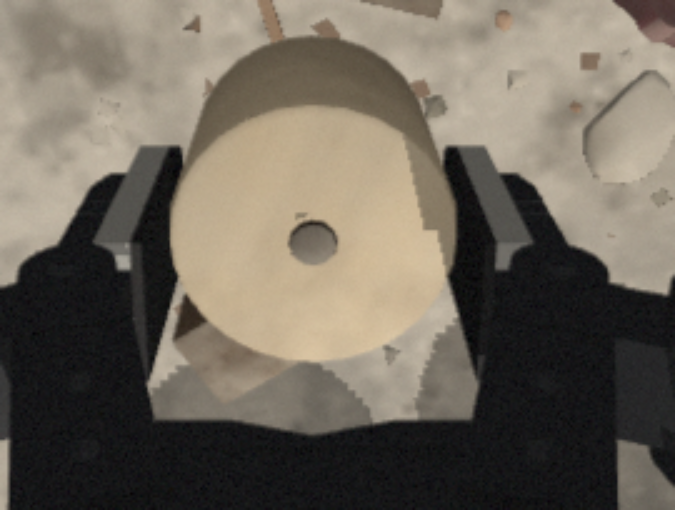

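The plug is gripped straight, with the centre mark at (255,277) against the predicted tool axis at (255,279), so it is offset by less than 1 mm. Moving over the nest.

jog_arm(
  commands=[
    [[-8,-15,1],[0,0.2,-0.1],40],
    [[-8,-33,2],[0,0.2,-0.1],40],
    [[-5,-36,2],[0,0,0],40],
    [[-4,-36,2],[0,0,0],40],
    [[0,-36,2],[0,0,0],40],
    [[0,-36,2],[0,0,0],40],
    [[0,-33,2],[0,0,0],40],
    [[0,-15,0],[0,0,0],40],
  ],
)

```text
time_s: 19.5
tcp_pos: [0.5877, -0.2573, 0.1587]
ee_rot: [0.699, 0.079, 0.706, -0.08]
wrist_force: [-0.0, 0.7, 0.0]
grip_width: 0.0468
```

jog_arm(
  commands=[
    [[0,0,0],[0,0,0],40],
    [[0,0,0],[0,0,0],40],
    [[0,0,0],[0,0,0],40],
    [[0,0,0],[0,0,0],40],
    [[0,0,0],[0,0,0],40],
    [[0,0,0],[0,0,0],40],
    [[0,0,0],[0,0,0],40],
    [[0,0,0],[0,0,0],40],
  ],
)

```text
time_s: 20.5
tcp_pos: [0.5877, -0.2557, 0.1583]
ee_rot: [0.699, 0.079, 0.707, -0.079]
wrist_force: [0.3, -0.4, -0.4]
grip_width: 0.0465
```

```bash
python3 - <<'E'
from h import *
s=env.get_state();print(s["tcp_pos"],s["grip_width"]);plan([.5865,-.2745,.08],76.8,1)
E
```

```text
[ 0.58771178 -0.25572952  0.15830458] 0.046456551677882235
total mm [ -1.2 -18.8 -78.3] deg [ 0.4 -0.6  0.1]
[78.3, -18.4, 3.8] [0.4, -0.6, 0.1]
```

jog_arm(
  commands=[
    [[5,-8,2],[0.3,-0.5,0.1],40],
    [[12,-8,2],[0,-0.2,0],40],
    [[18,-2,0],[0,0,0],40],
    [[18,0,0],[0,0,0],40],
    [[12,0,0],[0,0,0],40],
    [[6,0,0],[0,0,0],40],
    [[0,0,0],[0,0,0],40],
    [[0,0,0],[0,0,0],40],
  ],
)

```text
time_s: 21.5
tcp_pos: [0.5866, -0.2779, 0.0821]
ee_rot: [0.703, 0.081, 0.702, -0.082]
wrist_force: [-0.8, -0.5, -1.0]
grip_width: 0.0467
```

```bash
python3 - <<'E'
from h import *
s=env.get_state();c=env.calibration("wrist");im=env.read_camera("wrist");cv2.imwrite("pics/w9.png",im);np.savez("w9.npz",K=c["intrinsics"],T=c["cam_to_world"])
print(s["tcp_pos"],s["grip_width"]);plan([.5865,-.2745,.031],76.8,1)
print(proj([[.586,-.2745,.02],[*s["tcp_pos"][:2],s["tcp_pos"][2]+.0212]],c))
E
```

```text
[ 0.58664084 -0.27786252  0.08206424] 0.04667919279625862
total mm [ -0.1   3.3 -51.1] deg [-0.1  0.1  0. ]
[51.1, 3.2, -1.0] [-0.1, 0.1, 0.0]
[[259.60832459 209.63150915]
 [254.47638079 278.50775276]]
```

View pics/w9.png

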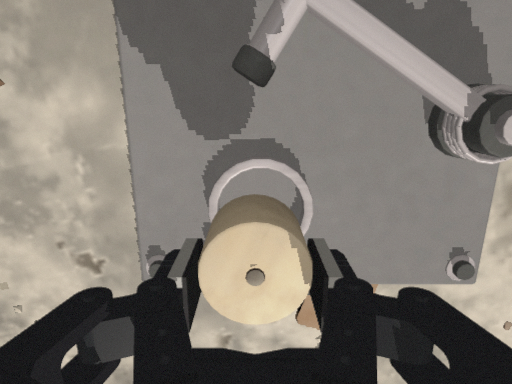

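The wrist view shows the ring arc (x 209–313, top row 159) ahead of the held plug, whose mark is at (255,277). Fitting the ring circle from this close view.

```bash
python3 - <<'E'
from h import *
from scipy.optimize import least_squares
z=np.load("w9.npz");c=dict(intrinsics=z["K"],cam_to_world=z["T"]);im=cv2.imread("pics/w9.png");g=cv2.GaussianBlur(cv2.cvtColor(im,cv2.COLOR_BGR2GRAY),(3,3),0).astype(float)
ce=cast([[260,210]],.02,c)[0]
for zz,r in((.02,.034),):
    pts=[]
    for a in np.radians(np.arange(200,341,4)):  # image angle, upper half
        d=np.array([np.cos(a),np.sin(a)]);p=np.array([260,210])+np.outer(np.arange(36,66,.5),d)
        v=cv2.remap(g.astype(np.float32),p[:,0].astype(np.float32)[None],p[:,1].astype(np.float32)[None],1)[0]
        dv=np.diff(v);i=np.argmin(dv)  # outer: bright->dark
        if dv[i]<-8:pts.append(p[i]+d*.25)
    w=cast(pts,zz,c)[:,:2];f=least_squares(lambda o:np.hypot(*(w-o).T)-r,ce[:2],loss="soft_l1",f_scale=.0005)
    f2=least_squares(lambda o:np.hypot(*(w-o[:2]).T)-o[2],[*ce[:2],r],loss="soft_l1",f_scale=.0005);print(len(pts),f.x,f2.x,np.abs(f.fun).mean())
print("plug mark",cast([[255.5,277]],.0821+.0212,c))
plan([*f.x,.06],76.8,1)
E
```

```text
36 [ 0.58741194 -0.27434567] [ 0.58619317 -0.27409818  0.032972  ] 0.00024858269353598126
plug mark [[ 0.58605991 -0.27730549  0.1033    ]]
total mm [  0.8   3.4 -22.1] deg [-0.1  0.1  0. ]
[22.1, 3.5, -0.1] [-0.1, 0.1, 0.0]
```

jog_arm(
  commands=[
    [[3,3,0],[0,0.1,0],40],
    [[8,0,0],[0,0,0],40],
    [[8,0,0],[0,0,0],40],
    [[6,0,0],[0,0,0],40],
    [[4,0,0],[0,0,0],40],
    [[0,0,0],[0,0,0],40],
    [[0,0,0],[0,0,0],40],
    [[0,0,0],[0,0,0],40],
  ],
)

```text
time_s: 22.55
tcp_pos: [0.588, -0.2746, 0.0519]
ee_rot: [0.703, 0.081, 0.702, -0.082]
wrist_force: [0.3, 0.6, -0.1]
grip_width: 0.0467
```

```bash
python3 - <<'E'
from h import *
s=env.get_state();print(s["tcp_pos"],s["wrist_force"]);plan([.5873,-.2747,.031],76.8,1)
E
```

```text
[ 0.58795517 -0.27460348  0.05189099] [ 0.28801441  0.59875493 -0.13765664]
total mm [ -0.7  -0.1 -20.9] deg [-0.   0.1  0. ]
[20.9, -0.2, -0.6] [-0.0, 0.1, 0.0]
```

jog_arm(
  commands=[
    [[3,0,-0.6],[0,0.1,0],40],
    [[4,0,0],[0,0,0],40],
    [[4,0,0],[0,0,0],40],
    [[3,0,0],[0,0,0],40],
    [[2,0,0],[0,0,0],40],
    [[1,0,0],[0,0,0],40],
    [[0,0,0],[0,0,0],40],
    [[0,0,0],[0,0,0],40],
  ],
)

```text
time_s: 23.55
tcp_pos: [0.5875, -0.2745, 0.0339]
ee_rot: [0.702, 0.081, 0.703, -0.082]
wrist_force: [-0.3, 0.5, -1.1]
grip_width: 0.0466
```

```bash
python3 - <<'E'
from h import *
s=env.get_state();print(s["tcp_pos"],s["wrist_force"]);plan([.5873,-.2747,.031],76.8,1)
E
```

```text
[ 0.58747791 -0.27449559  0.03392697] [-0.32147254  0.49311606 -1.12852825]
total mm [-0.2 -0.2 -2.9] deg [-0. -0.  0.]
[2.9, -0.2, -0.1] [-0.0, -0.0, 0.0]
```

jog_arm(
  commands=[
    [[0.8,0,0],[0,0,0],40],
    [[0.8,0,0],[0,0,0],40],
    [[0.8,0,0],[0,0,0],40],
    [[0.7,0,0],[0,0,0],40],
    [[0.5,0,0],[0,0,0],40],
    [[0,0,0],[0,0,0],40],
    [[0,0,0],[0,0,0],40],
    [[0,0,0],[0,0,0],40],
  ],
)

```text
time_s: 24.55
tcp_pos: [0.5876, -0.2745, 0.0309]
ee_rot: [0.703, 0.081, 0.702, -0.082]
wrist_force: [-1.1, 0.1, 0.7]
grip_width: 0.0464
```

```bash
python3 - <<'E'
from h import *
s=env.get_state();print(s["tcp_pos"],s["wrist_force"])
E
```

```text
[ 0.58763057 -0.27453788  0.03090261] [-1.14216656  0.13603907  0.65817815]
```

jog_arm(
  commands=[
    [[0.4,0,0],[0,0,0],40],
    [[0,0,0],[0,0,0],47],
    [[0,0,0],[0,0,0],48.5],
    [[0,0,0],[0,0,0],51],
    [[0,0,0],[0,0,0],55],
    [[0,0,0],[0,0,0],60],
    [[0,0,0],[0,0,0],64],
    [[0,0,0],[0,0,0],64],
  ],
)

```text
time_s: 25.55
tcp_pos: [0.5878, -0.2746, 0.0303]
ee_rot: [0.703, 0.081, 0.702, -0.082]
wrist_force: [-0.4, 0.8, 0.7]
grip_width: 0.0638
```

jog_arm(
  commands=[
    [[0,0,0],[0,0,0],64],
    [[-5,0,0],[0,0,0],64],
    [[-10,0,0],[0,0,0],64],
    [[-20,0,0],[0,0,0],64],
    [[-30,0,0],[0,0,0],64],
    [[-40,0,0],[0,0,0],64],
    [[-40,0,20],[0,0,0],64],
    [[-20,0,20],[0,0,0],64],
  ],
)

```text
time_s: 26.55
tcp_pos: [0.6258, -0.2837, 0.2039]
ee_rot: [0.702, 0.081, 0.702, -0.082]
wrist_force: [0.2, 0.3, -1.2]
grip_width: 0.064
```

```bash
python3 - <<'E'
from h import *
s=env.get_state();print(s["time_s"],s["tcp_pos"])
c=env.calibration("wrist");im=env.read_camera("wrist");cv2.imwrite("pics/w10.png",im)
print(proj([[.5868,-.2743,.02],[.5868,-.2743,.052]],c))
m=cv2.inRange(cv2.cvtColor(im,cv2.COLOR_BGR2HSV),(12,50,130),(32,160,255))
cs,_=cv2.findContours(m,cv2.RETR_EXTERNAL,cv2.CHAIN_APPROX_NONE)
for k in sorted(cs,key=cv2.contourArea)[-3:]:
    p,r=cv2.minEnclosingCircle(k);print(p,r,cast([p],.052,c))
E
```

```text
26.55 [ 0.6258105  -0.28371183  0.20391916]
[[255.16127521 130.86427046]
 [255.16108209 134.1857768 ]]
(494.6650085449219, 234.9452362060547) 17.383359909057617 [[ 0.72861295 -0.07774621  0.052     ]]
(309.5, 203.5) 31.567487716674805 [[ 0.65886113 -0.24040821  0.052     ]]
(255.0, 134.34616088867188) 27.41928482055664 [[ 0.58690119 -0.27446612  0.052     ]]
```

View pics/w10.png

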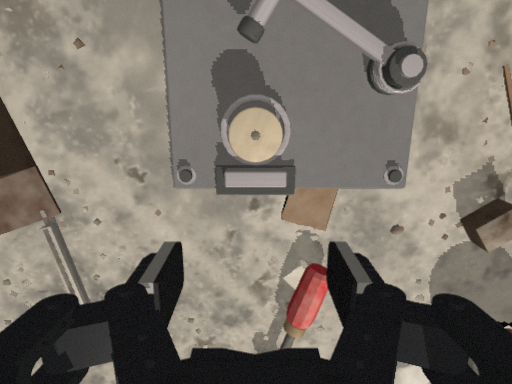

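The plug stands upright and centred in the ring (mark at (255,135), predicted nest centre (255,134)). The striker nose at (252,28) is still in the cocked position.

```bash
python3 -c "
from bench import env
print(env.finish_job())"
```

```text
the job is handed in; nothing more can be done
None
```

I drew the arm back to about 0.61 rad and eased it onto the catch at about 0.564 rad. Before I let go slowly, the pull on the handle had dropped from about 5–7 N to about 0. I then set the plug down in the ring and handed the job in at about 26.6 s of the 67 s allowed; no verdict was reported.

- **Plug:** in the last wrist picture it stands upright in the ring. Its centre measures about 0.2 mm from the fitted nest centre, against the 6 mm allowed.
- **Arm:** in the same picture the nose is where a cocked arm puts it. The catch itself was out of view there, and I never measured the pin force directly. I last saw the catch holding the arm just after I let go of the handle.
- **Bystanders:** I did not measure these before and after. I touched none of them; the wood block was about 80 mm from the plug when I picked it up.
- **Disagreements:** nest-centre estimates from different views differed by 1–2 mm, so I used the close-range fit. The gripper read 17.8 mm on the 16 mm post, with no visible effect. No check failed.

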